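# Draw the slide carrier home on the light box and start its lamp

### The arm

A 6-joint arm with a two-finger parallel gripper is mounted at the origin on a cart in front of the work surface, level with it; the furniture and walls round the work are solid. World frame = base frame: x ahead of the robot, y to its left, z up, the work surface at z = 0. Lengths are in mm, angles in rad, forces in N, time in s.
With the tool pointing down it reaches from about 350 to 975 mm from the base axis. Payload 7.1 kg.
Tool frame: the origin (TCP) lies at the very end of the fingers, on their centre line; the grasp point (between the pads) lies ctrl.hold_point_z behind it (ctrl.hold_point_z is the distance from the TCP to the grasp point, in mm); z points along the fingers, y is the line along which they close (so a half turn about z gives the same grasp; the last joint's range is limited). The gripper opens to 88 mm and grips with 3 to 60 N. Pads are 20 mm wide; open, the fingers measure 115 mm over their backs; the gripper's body (75 mm by 178 mm) begins 61 mm behind the grasp point.
Start: joints at [-1.12, 0.423, 1.63, -0, 1.089, -0.019], TCP at [282.956, -557.262, 222.675] pointing down, gripper open.
Joint ranges: [-3, 3], [-0.9, 2.11], [0.09, 2.58], [-1.31, 4.45], [0.11, 2.69], [-2.54, 2.54]. Speed limits (rad/s): [2.39, 2.39, 3.01, 3.14, 3.14, 3.14].

### API

Orientations are given as a rotation vector (axis times angle).
In Python, from workcell import ctrl gives the robot as it stands. The module is installed in compiled form; this text tells all that it offers.
- The arm moves only by the shell command python3 -m creep 'ROWS'. ROWS is JSON, a list of rows, each an object with "translation": the shift along the tool's x, y, z in mm, a list of three; "angular": the turn, a rotation vector about the tool's x, y, z in rad, a list of three; "jaw": the opening, from 0 (shut) to 1 (fully open). A call has exactly 8 rows; each row is the pose to reach, as a shift and turn from the pose commanded when the call began, along the tool's axes at that moment; what a row does not reach only later rows make up. A row lasts 1/8 s, in which the tool goes at most 62.5 mm and 10.7 degrees, less where a joint would pass 70% of its speed; a pose out of reach is approached as far as the arm can. A call with a gripper value outside its range is refused whole. The fingers move at their own pace and stop on an object; the grip force is fixed at half the most. Time passes only in rows, so rows that repeat a pose let the fingers close, or fill a call up. It gives the time, the measured TCP pose, the force, the opening and the grip force at its end, in the units of the state.
- ctrl.get_obs(): the state, without advancing time (a new reading comes with each control period).
- ctrl.get_image(name): name is "scene" or "top" or "wrist"; returns the picture (420x560x3 uint8, red, green, blue); there is no depth.
- ctrl.camera_info(name): a dict with "camera_matrix" (3x3 intrinsics, pixels), "world_from_camera" (4x4, takes a point from camera to world coordinates). Camera axes: x right, y up, looking along -z (the intrinsics and any distortion apply to the point x, -y, -z); pixel columns grow to the right and rows downward; lengths in mm; the calibration is good to about 2 mm. A picture is of the moment at which its call begins: read the wrist's pose just before it. camera_info takes no time and is no camera call; for the wrist camera it gives the pose at the moment of the call.
- ctrl.close_job(): hands the job in; it is judged then, once.
Trained networks look in the newest picture that a camera, given by its name, has taken for a name from the list of things; names that differ only in an ending like _2 or _b are one class to them, and where a whole thing is asked for, a point or a joint stands for the part that bears it (a point fixed in the world has none). Each returns a list of dicts, best first, with "score" (0 to 1); they miss things now and then, are a little off and sometimes report something else, mostly with a low value. They report only what shows in the picture. A call takes as long as a camera call.
- ctrl.look_for(camera, label): "rect" ([left, top, right, bottom] in pixels, round what is visible of it).
The state is a dict: "t": time; "qpos": joint angles; "qvel": joint speeds; "joint_torque": joint torques, N m; "ee_pos": TCP position; "orientation": TCP orientation; "ft_force": force on the tool from outside, world axes, zero at the start; "moment": the same for the moment, N m; "width": finger opening in mm; "grasp_force": force on a finger pad.
Only numpy, scipy, OpenCV 4.12 (cv2) and the standard library are available. Lean on these libraries where they do the work, as an engineer would, in place of code of your own. Each camera call takes 0.05 s, during which the arm holds its last target. There are 200 camera calls.

### The job

The flat slide carrier has been left at the back of the light box: press down on the black ribbed pad on its bare front margin and draw it toward you until its front edge lies fully home and square against the front stop, so that both slides lie over the white window. Then start the lamp: pull the knob on the front panel straight out as far as it goes and let it spring back in. Do not press on the glass slides, and leave the timer, dropper bottle and beaker beside the light box where they stand.

Things in the scene. Friction and masses are not known exactly. Their poses are not given: they have to be found in the camera images.
- viewer: Light box: fixed white box 203 long (x) x 156 wide (y), turned 12 to 29 deg, front panel roughly toward the robot. Origin: centre of its underside. Axes: x from the front panel to the back, along the track; y left; z up. Grey deck 62 mm above the table; front panel at x = -101.5 mm. At the back (x = 79.5 to 101.5 mm) a housing stands 34 mm above the deck (no room behind the carrier).
- stop (a point): Middle of the rear face of the front stop, at deck height, 8 mm behind the front panel; the carrier's front edge must meet it. Axes as the light box's: draw the carrier along -x. The stop is an aluminium bar 120 wide, 8 high. Rails 6 mm high guide the carrier: 98 mm apart over the 28 mm next to the stop, then opening 8 deg each side. A white window lies in the deck 46 to 106 mm behind this face.
- front_edge (a point): Middle of the carrier's lower front edge. The carrier is a loose flat aluminium frame, 108 long (x, toward its back) x 92 wide (y) x 6 mm thick, 0.17 to 0.34 kg, lying on the deck between the rails, 45 to 60 mm short of the stop and up to 4 deg askew. It slides easily (friction about 0.12 on the deck): a fingertip pressing with 6 to 20 N takes it along, and the rails and stop square it.
- pad (a point): Centre of the black ribbed thumb pad on the carrier's top face: 21 mm behind the front edge, 6 mm above the deck, axes as the carrier's. The pad measures 30 (x) x 66 mm (y), on a bare metal margin that reaches from the front edge to 46 mm behind it. Press here with shut fingers.
- slides: The two glass microscope slides, each 26 x 77 mm, lying crosswise in the carrier's pockets, 46 to 103 mm behind its front edge and 1.7 mm below the frame's top; fixed in the carrier. Origin: centre of the carrier's underside, 54 mm behind the front edge.
- knob_grip (a point): Centre of the grip of the black lamp knob, on its axis, 29 mm in front of the front panel, 38 mm above the table, 30 mm left of the panel's middle. Axes as the light box's: it pulls out along -x. The grip is 24 mm in diameter (28 at the outer flange), 20 to 42 mm in front of the panel, on a 10 mm stem. Fingers fit on both sides from above, closing along y.
- lamp_knob (a joint): How far the lamp knob is pulled out, in m: 0 at rest, 0.012 at its end stop. A spring draws it back: 3.5 N at rest, 8 N fully out. The lamp starts from 9 mm.
- timer: White bench timer, 60 x 62 x 29 mm, standing loose beside the light box. Origin: centre of its underside.
- bottle_dropper: Small brown dropper bottle with a black cap, 37 mm across, 85 mm high, standing loose beside the light box. Origin: centre of its underside.
- beaker: Small clear beaker, 46 mm across, 58 mm high, standing loose beside the light box. Origin: centre of its underside.

How it is judged:
By the outcome, as a careful person would: the job done as asked, in the order asked, and still so for the second after the job is handed in, with the robot touching nothing.
It also fails if it takes over 43 s, if anything falls off the work surface, if the arm or the gripper's body presses on something with over 40 N, if the wrist force passes 120 N, or if a joint passes its speed limit or range.

## Working session

There is one attempt and no reset: what is moved stays moved. The work goes in short steps, Python scripts to look and compute and a shell command to move; the robot and the scene stay as the last step left them, time stands still between calls to the robot, and variables do not carry over. Pictures are saved under pics/ and viewed, at most 10 in all, crops included, and the job is handed in when it is done.

```bash
mkdir -p pics; python3 - <<'E'
from workcell import ctrl
import cv2,numpy as np
np.set_printoptions(precision=3,suppress=True)
o=ctrl.get_obs()
for k in ("t","ee_pos","orientation","ft_force","width"): print(k,o[k])
print(ctrl.hold_point_z)
ims=[]
for c in("scene","top"):
    im=ctrl.get_image(c); cv2.imwrite(f"pics/{c}0.png",im[:,:,::-1])
    i=ctrl.camera_info(c); print(c,np.array(i["camera_matrix"]),np.array(i["world_from_camera"]),[k for k in i])
    for l in("viewer","pad","knob_grip","slides","front_edge"):
        try: print(l,[(np.round(d["rect"],0).tolist(),round(d["score"],2)) for d in ctrl.look_for(c,l)[:2]])
        except Exception as e: print(l,e)
E
```

```text
t 0.0
ee_pos [ 282.742 -556.771  221.91 ]
orientation [-3.054 -0.731  0.001]
ft_force [0.662 0.232 0.142]
width 87.86114771027039
18.700000000000003
scene [[489.755   0.    287.015]
 [  0.    489.755 216.582]
 [  0.      0.      1.   ]] [[   0.417    0.467   -0.78  -258.415]
 [  -0.909    0.198   -0.367 -654.219]
 [  -0.017    0.862    0.507  540.141]
 [   0.       0.       0.       1.   ]] ['camera_matrix', 'world_from_camera']
viewer [([255.0, 182.0, 400.0, 290.0], 0.7)]
pad [([292.0, 204.0, 370.0, 243.0], 0.7)]
knob_grip [([254.0, 249.0, 274.0, 264.0], 0.52)]
slides [([317.0, 205.0, 362.0, 229.0], 0.67)]
front_edge [([296.0, 202.0, 365.0, 242.0], 0.92)]
top [[398.951   0.    283.805]
 [  0.    398.951 203.377]
 [  0.      0.      1.   ]] [[   0.023    0.994   -0.105  402.822]
 [  -1.       0.023    0.    -334.75 ]
 [   0.003    0.105    0.995  923.036]
 [   0.       0.       0.       1.   ]] ['camera_matrix', 'world_from_camera']
viewer [([257.0, 150.0, 365.0, 271.0], 0.62)]
pad [([281.0, 178.0, 341.0, 238.0], 0.64)]
knob_grip [([264.0, 245.0, 276.0, 263.0], 0.43)]
slides [([294.0, 179.0, 340.0, 216.0], 0.77)]
front_edge [([280.0, 176.0, 341.0, 237.0], 0.92)]
```

```bash
python3 - <<'E'
import cv2
a=cv2.imread("pics/top0.png")[120:310,200:420]
cv2.imwrite("pics/top0c.png",cv2.resize(a,None,fx=3.1,fy=3.1,interpolation=cv2.INTER_CUBIC))
E
```

```text
(no output)
```

View pics/top0c.png

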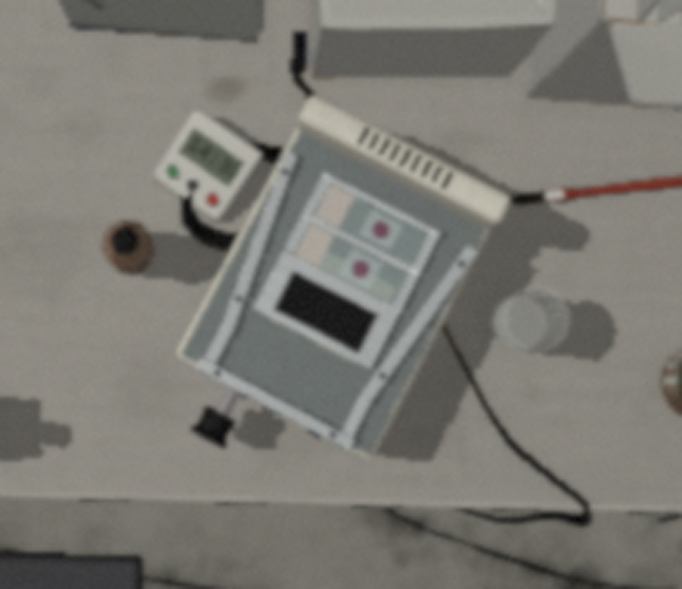

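View pics/scene0.png

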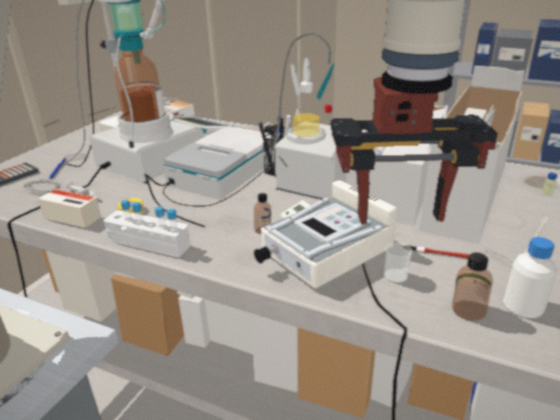

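The top crop shows the box (front-left deck corner about (180,353), front-right about (368,456)) and the carrier with its pad centred near (326,312). The knob is near (213,426). The timer and bottle stand on the left, the beaker on the right.

```bash
cat > h.py <<'E'
from workcell import ctrl
import cv2,numpy as np
np.set_printoptions(precision=2,suppress=True)
from scipy.spatial.transform import Rotation as R
def back(i,px,z):
    K=np.array(i["camera_matrix"]);T=np.array(i["world_from_camera"])
    p=np.linalg.solve(K,np.c_[px,np.ones(len(px))].T).T*[1,-1,-1]
    d=p@T[:3,:3].T; o=T[:3,3]
    return o+d*((z-o[2])/d[:,2])[:,None]
def proj(i,P):
    K=np.array(i["camera_matrix"]);T=np.array(i["world_from_camera"])
    q=(np.atleast_2d(P)-T[:3,3])@T[:3,:3]*[1,-1,-1]
    q=q@K.T; return q[:,:2]/q[:,2:]
def tool(v,o=None):  # world shift -> tool axes
    o=o or ctrl.get_obs(); return R.from_rotvec(o["orientation"]).inv().apply(v)
E
python3 - <<'E'
from h import *
i=ctrl.camera_info("top")
f=lambda pts,z: back(i,np.array(pts)/3.1+[200,120],z)
D=f([(180,353),(368,456)],62);print("front panel",D[:,:2],np.linalg.norm(D[0]-D[1]),np.degrees(np.arctan2(*(D[0]-D[1])[:2])))
P=f([(290,272),(378,315),(360,352),(275,310)],68);print("pad",P.mean(0),np.degrees(np.arctan2(*(P[0]-P[1])[:2])))
C=f([(255,307),(368,366),(438,234),(323,175)],68);print("carrier",C,np.degrees(np.arctan2(*(C[0]-C[1])[:2])))
print("knob",f([(213,426)],42))
print("stop",f([(205,368),(345,440)],70))
print("timer,beaker,bottle",f([(210,162)],29),f([(525,320)],58),f([(125,240)],85))
print(R.from_rotvec(ctrl.get_obs()["orientation"]).as_matrix())
# wrist cam offset
T=np.array(ctrl.camera_info("wrist")["world_from_camera"]);o=ctrl.get_obs()
print("wristcam in tool",tool(T[:3,3]-o["ee_pos"]),tool(-T[:3,2]))
E
```

```text
front panel [[ 426.2  -281.21]
 [ 358.49 -412.74]] 147.93318354022188 27.242595453474948
pad [ 456.55 -381.53   68.  ] 24.828931129098876
carrier [[ 459.   -332.54   68.  ]
 [ 420.12 -411.34   68.  ]
 [ 512.91 -458.84   68.  ]
 [ 552.65 -377.96   68.  ]] 26.263528615234847
knob [[ 375.89 -304.8    42.  ]]
stop [[ 416.11 -299.19   70.  ]
 [ 369.34 -396.15   70.  ]]
timer,beaker,bottle [[ 567.17 -296.96   29.  ]] [[ 454.95 -521.69   58.  ]] [[ 501.57 -242.84   85.  ]]
[[ 0.89  0.45  0.  ]
 [ 0.45 -0.89 -0.  ]
 [ 0.    0.   -1.  ]]
wristcam in tool [  78.11   -0.08 -162.67] [-0.29 -0.    0.96]
```

```bash
python3 -m creep '[{"translation":[38,-13,8],"angular":[0,0,0.15],"jaw":0},{"translation":[77,-26,16],"angular":[0,0,0.31],"jaw":0},{"translation":[116,-39,26],"angular":[0,0,0.47],"jaw":0},{"translation":[155,-52,34],"angular":[0,0,0.63],"jaw":0},{"translation":[194,-65,44],"angular":[0,0,0.78],"jaw":0},{"translation":[233,-78,52],"angular":[0,0,0.93],"jaw":0},{"translation":[233,-78,52],"angular":[0,0,0.93],"jaw":0},{"translation":[233,-78,52],"angular":[0,0,0.93],"jaw":0}]'
python3 - <<'E'
from h import *
o=ctrl.get_obs();i=ctrl.camera_info("wrist");im=ctrl.get_image("wrist")
print(o["t"],o["ee_pos"],o["orientation"],o["qpos"],o["ft_force"],o["width"])
cv2.imwrite("pics/w1.png",cv2.resize(im[:,:,::-1],(800,600)))
import pickle;pickle.dump(i,open("w1.pkl","wb"))
E
```

```text
t: 1.6
ee_pos: [455.3, -382.5, 170.8]
orientation: [3.059, -0.713, 0.0]
ft_force: [0.0, 0.4, -0.1]
width: 11.4
grasp_force: 0.0
1.6 [ 455.3  -382.51  170.83] [ 3.06 -0.71  0.  ] [-0.72  0.44  1.74 -0.    0.96  1.31] [ 0.03  0.37 -0.14] 11.413014232700455
```

View pics/w1.png

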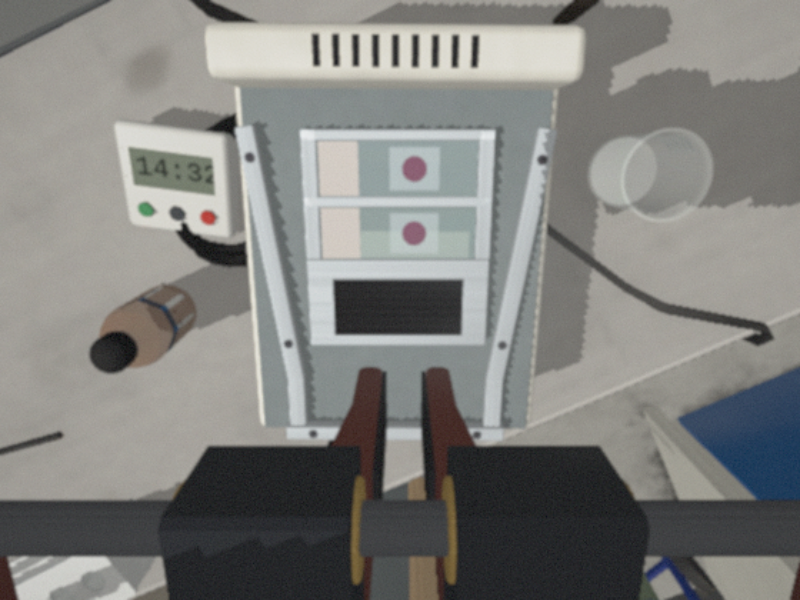

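The wrist view shows the pad corners at about (334,280), (463,280), (463,334) and (336,334). The carrier's front edge runs (312,345)–(485,344) and the stop bar lies near row 430. The box axis is vertical in the picture, so the tool yaw is nearly right.

```bash
python3 - <<'E'
from h import *
import pickle;i=pickle.load(open("w1.pkl","rb"))
f=lambda pts,z: back(i,np.array(pts)*0.7,z)
yaw=lambda a,b: np.degrees(np.arctan2(*(a-b)[:2]))
P=f([(334,280),(463,280),(463,334),(336,334)],68);print("pad",P.mean(0),-yaw(P[0],P[1]),np.linalg.norm(P[0]-P[1]))
C=f([(312,345),(485,344)],68);print("edge",C.mean(0),-yaw(*C),np.linalg.norm(C[0]-C[1]))
S=f([(287,430),(503,430)],70);print("stop top rear",S.mean(0),-yaw(*S),np.linalg.norm(S[0]-S[1]))
H=f([(207,82),(584,80)],62+28);print("housing",-yaw(*H),np.linalg.norm(H[0]-H[1]))
E1=f([(242,110),(262,420),(553,110),(527,420)],62);a,b,c,d=E1
print("side yaws",[np.degrees(np.arctan2(*(p-q)[[1,0]])) for p,q in((a,b),(c,d))], E1[:,:2])
ax=np.array([np.cos(np.radians(-26.3)),np.sin(np.radians(-26.3)),0])
print("gap",(C.mean(0)-S.mean(0))@ax, "lateral",(C.mean(0)-S.mean(0))@[-ax[1],ax[0],0], "box-center lateral of stop",)
o=ctrl.get_obs();print("to pad tool",tool(P.mean(0)-o["ee_pos"]), "stop tool",tool(S.mean(0)-o["ee_pos"]))
E
```

```text
pad [ 456.27 -381.06   68.  ] -26.223380040096533 65.64388177467163
edge [ 438.11 -371.74   68.  ] -25.863478746546196 91.28511039597747
stop top rear [ 394.72 -348.1    70.  ] -26.205421193330555 118.9293250146224
housing -25.96188368187343 158.55104764612642
side yaws [np.float64(-27.26270093718533), np.float64(-26.746442279792795)] [[ 575.46 -356.7 ]
 [ 429.53 -281.5 ]
 [ 510.04 -489.41]
 [ 363.54 -415.58]]
gap 49.37468979581454 lateral -1.9720935792481988 box-center lateral of stop
to pad tool [  0.25  -2.25 102.95] stop tool [-69.53  -4.52 100.92]
```

```bash
python3 -m creep '[{"translation":[0,-1,20],"angular":[0,0,0],"jaw":0},{"translation":[0,-2,42],"angular":[0,0,0],"jaw":0},{"translation":[0,-2.3,64],"angular":[0,0,0],"jaw":0},{"translation":[0,-2.3,84],"angular":[0,0,0],"jaw":0},{"translation":[0,-2.3,94],"angular":[0,0,0],"jaw":0},{"translation":[0,-2.3,99],"angular":[0,0,0],"jaw":0},{"translation":[0,-2.3,101],"angular":[0,0,0],"jaw":0},{"translation":[0,-2.3,101],"angular":[0,0,0],"jaw":0}]'
```

```text
t: 2.65
ee_pos: [456.7, -380.4, 70.1]
orientation: [3.059, -0.716, 0.001]
ft_force: [0.4, -0.0, -0.3]
width: 0.1
grasp_force: 0.0
```

```bash
python3 -m creep '[{"translation":[0,0,0.4],"angular":[0,0,0],"jaw":0},{"translation":[0,0,0.8],"angular":[0,0,0],"jaw":0},{"translation":[0,0,1.2],"angular":[0,0,0],"jaw":0},{"translation":[0,0,1.6],"angular":[0,0,0],"jaw":0},{"translation":[0,0,2],"angular":[0,0,0],"jaw":0},{"translation":[0,0,2.3],"angular":[0,0,0],"jaw":0},{"translation":[0,0,2.5],"angular":[0,0,0],"jaw":0},{"translation":[0,0,2.5],"angular":[0,0,0],"jaw":0}]'
```

```text
t: 3.65
ee_pos: [457.1, -380.8, 68.3]
orientation: [3.058, -0.716, 0.003]
ft_force: [-1.1, 0.6, 10.0]
width: 0.4
grasp_force: 4.5
```

```bash
python3 -m creep '[{"translation":[-3,0,0.2],"angular":[0,0,0],"jaw":0},{"translation":[-9,-0.4,0.2],"angular":[0,0,0],"jaw":0},{"translation":[-16,-0.8,0.2],"angular":[0,0,0],"jaw":0},{"translation":[-23,-1.2,0.2],"angular":[0,0,0],"jaw":0},{"translation":[-30,-1.5,0.2],"angular":[0,0,0],"jaw":0},{"translation":[-36,-1.8,0.2],"angular":[0,0,0],"jaw":0},{"translation":[-40,-2,0.2],"angular":[0,0,0],"jaw":0},{"translation":[-40,-2,0.2],"angular":[0,0,0],"jaw":0}]'
```

```text
t: 4.65
ee_pos: [422.4, -361.5, 68.3]
orientation: [3.057, -0.716, 0.004]
ft_force: [-1.0, 1.0, 11.2]
width: 0.4
grasp_force: 5.2
```

```bash
python3 -m creep '[{"translation":[-2,0,0],"angular":[0,0,0],"jaw":0},{"translation":[-4,0,0],"angular":[0,0,0],"jaw":0},{"translation":[-5.5,0,0],"angular":[0,0,0],"jaw":0},{"translation":[-7,0,0],"angular":[0,0,0],"jaw":0},{"translation":[-8,0,0],"angular":[0,0,0],"jaw":0},{"translation":[-9,0,0],"angular":[0,0,0],"jaw":0},{"translation":[-9.5,0,0],"angular":[0,0,0],"jaw":0},{"translation":[-9.5,0,0],"angular":[0,0,0],"jaw":0}]'
python3 - <<'E'
from h import *
o=ctrl.get_obs();i=ctrl.camera_info("wrist");im=ctrl.get_image("wrist")
print(o["ee_pos"],tool(o["ft_force"]))
cv2.imwrite("pics/w2.png",cv2.resize(im[:,:,::-1],(800,600)))
E
```

```text
t: 5.65
ee_pos: [414.7, -357.8, 68.3]
orientation: [3.057, -0.716, 0.007]
ft_force: [2.2, -2.0, 8.2]
width: 0.5
grasp_force: 4.0
[ 414.7  -357.82   68.33] [ 2.89  0.81 -8.19]
```

View pics/w2.png

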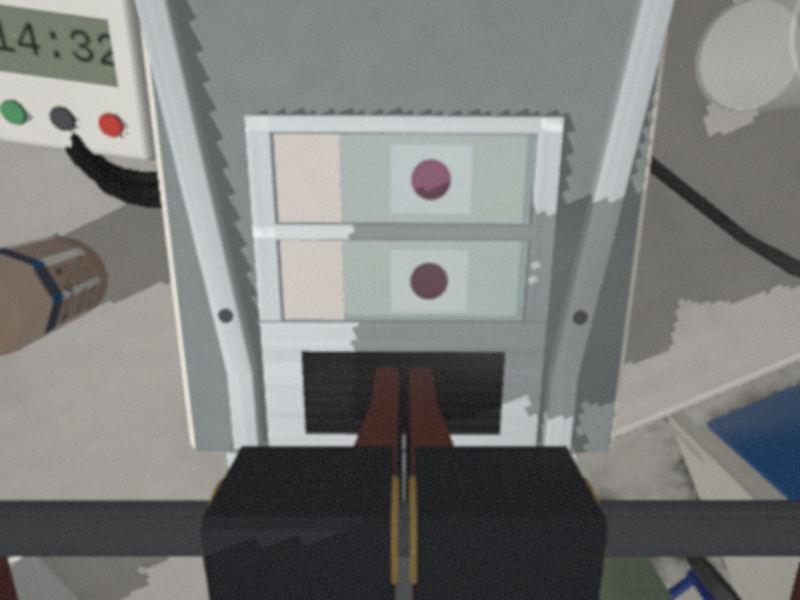

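The carrier is now inside the parallel rails, with the slides over the window, and resistance has begun. I press a little harder and push on to seat it.

```bash
python3 -m creep '[{"translation":[-0.3,0,0.3],"angular":[0,0,0],"jaw":0},{"translation":[-0.6,0,0.4],"angular":[0,0,0],"jaw":0},{"translation":[-0.9,0,0.4],"angular":[0,0,0],"jaw":0},{"translation":[-1.2,0,0.4],"angular":[0,0,0],"jaw":0},{"translation":[-1.5,0,0.4],"angular":[0,0,0],"jaw":0},{"translation":[-1.5,0,0.4],"angular":[0,0,0],"jaw":0},{"translation":[-1.5,0,0.4],"angular":[0,0,0],"jaw":0},{"translation":[-1.5,0,0.4],"angular":[0,0,0],"jaw":0}]'; python3 -c "
from h import *
o=ctrl.get_obs();print(o['ee_pos'],tool(o['ft_force']),o['moment'])"
```

```text
t: 6.7
ee_pos: [414.0, -357.6, 68.3]
orientation: [3.056, -0.716, 0.009]
ft_force: [2.8, -1.2, 10.0]
width: 0.9
grasp_force: 4.9
[ 414.02 -357.62   68.34] [  3.1   -0.19 -10.02] [-0.11 -0.53 -0.08]
```

```bash
python3 -m creep '[{"translation":[0,0,0.4],"angular":[0,0,0],"jaw":0},{"translation":[-0.5,0,0.5],"angular":[0,0,0],"jaw":0},{"translation":[-1,0,0.5],"angular":[0,0,0],"jaw":0},{"translation":[-1.5,0,0.5],"angular":[0,0,0],"jaw":0},{"translation":[-2,0,0.5],"angular":[0,0,0],"jaw":0},{"translation":[-2.5,0,0.5],"angular":[0,0,0],"jaw":0},{"translation":[-2.5,0,0.5],"angular":[0,0,0],"jaw":0},{"translation":[-2.5,0,0.5],"angular":[0,0,0],"jaw":0}]'; python3 - <<'E'
from h import *
o=ctrl.get_obs();print(o['ee_pos'],tool(o['ft_force']))
im=ctrl.get_image("wrist");cv2.imwrite("pics/w3.png",cv2.resize(im[:,:,::-1],(800,600)))
a=cv2.imread("pics/w2.png");d=cv2.imread("pics/w3.png")
def line(m): # carrier-fixed pad rear edge vs deck fixed screw
    return m
g=lambda m,r:cv2.cvtColor(m,6)[r[1]:r[3],r[0]:r[2]].astype(np.float32)
for n,r in(("slides",(270,130,540,330)),("screwL",(205,295,245,335)),("screwR",(560,297,600,337))):
    A=g(a,r);B=g(d,r);print(n,cv2.phaseCorrelate(A,B,cv2.createHanningWindow(A.shape[::-1],cv2.CV_32F)))
E
```

```text
t: 7.7
ee_pos: [412.4, -357.0, 68.3]
orientation: [3.055, -0.716, 0.011]
ft_force: [3.7, -1.4, 13.0]
width: 0.1
grasp_force: 6.2
[ 412.38 -357.03   68.31] [  4.05  -0.39 -12.95]
slides ((-0.9600833529993906, -7.95863702677741), 0.9763250415943288)
screwL ((-2.01828159711123, -7.261762055327345), 0.8738096231222152)
screwR ((-0.6298992964684125, -6.913144700763379), 0.708678738027811)
```

The finger now slips on the pad while the carrier stays put, so it is probably home. I lift off and check.

```bash
python3 -m creep '[{"translation":[0,0,-3],"angular":[0,0,0],"jaw":0},{"translation":[0,0,-20],"angular":[0,0,0],"jaw":0},{"translation":[10,0,-40],"angular":[0,0,0],"jaw":0},{"translation":[25,0,-60],"angular":[0,0,0],"jaw":0},{"translation":[40,0,-70],"angular":[0,0,0],"jaw":0},{"translation":[50,0,-70],"angular":[0,0,0],"jaw":0},{"translation":[50,0,-70],"angular":[0,0,0],"jaw":0},{"translation":[50,0,-70],"angular":[0,0,0],"jaw":0}]'; python3 - <<'E'
from h import *
import pickle
o=ctrl.get_obs();i=ctrl.camera_info("wrist");im=ctrl.get_image("wrist");pickle.dump(i,open("w4.pkl","wb"))
print(o["ee_pos"],o["ft_force"],i["camera_matrix"][0])
cv2.imwrite("pics/w4.png",im[:,:,::-1])
cv2.imwrite("pics/w4c.png",cv2.resize(im[150:360,120:440,::-1],None,fx=2.5,fy=2.5,interpolation=cv2.INTER_CUBIC))
E
```

```text
t: 8.75
ee_pos: [453.3, -376.2, 135.3]
orientation: [-3.058, 0.716, 0.003]
ft_force: [-0.5, -0.0, 0.4]
width: 0.0
grasp_force: 0.0
[ 453.3  -376.17  135.34] [-0.55 -0.01  0.38] [375.01   0.   282.28]
```

View pics/w4c.png

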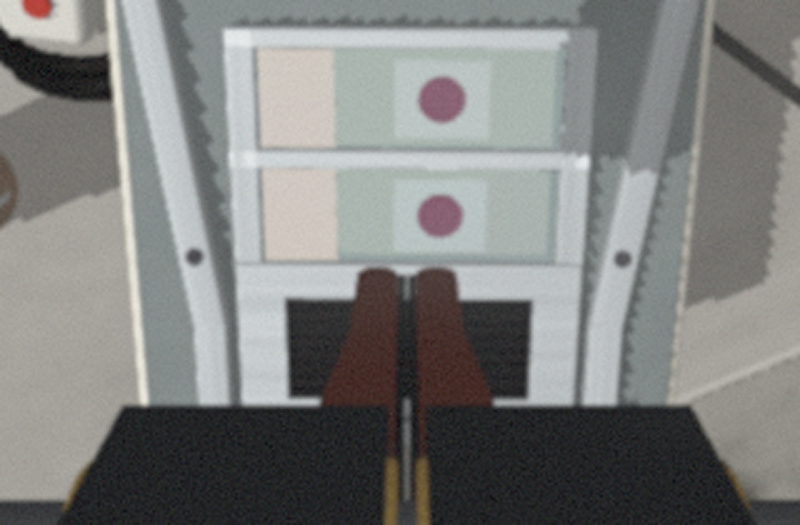

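```bash
python3 -m creep '[{"translation":[-12,0,0],"angular":[0,0,0],"jaw":1},{"translation":[-28,0,0],"angular":[0,0,0],"jaw":1},{"translation":[-44,0,0],"angular":[0,0,0],"jaw":1},{"translation":[-60,0,0],"angular":[0,0,0],"jaw":1},{"translation":[-76,0,0],"angular":[0,0,0],"jaw":1},{"translation":[-85,0,0],"angular":[0,0,0],"jaw":1},{"translation":[-85,0,0],"angular":[0,0,0],"jaw":1},{"translation":[-85,0,0],"angular":[0,0,0],"jaw":1}]'; python3 - <<'E'
from h import *
import pickle
o=ctrl.get_obs();i=ctrl.camera_info("wrist");im=ctrl.get_image("wrist");pickle.dump(i,open("w5.pkl","wb"))
print(o["ee_pos"],o["width"])
for l in ("knob_grip","front_edge","pad"): print(l,[(np.round(d["rect"]).tolist(),round(d["score"],2)) for d in ctrl.look_for("wrist",l)[:2]])
cv2.imwrite("pics/w5.png",cv2.resize(im[:,:,::-1],(800,600),interpolation=cv2.INTER_CUBIC))
E
```

```text
t: 9.8
ee_pos: [378.5, -339.5, 136.3]
orientation: [3.058, -0.717, 0.001]
ft_force: [0.1, 0.7, -0.2]
width: 76.7
grasp_force: 0.0
[ 378.49 -339.49  136.26] 76.66880990676647
knob_grip [([225.0, 213.0, 261.0, 258.0], 0.72)]
front_edge [([202.0, 12.0, 368.0, 203.0], 0.69)]
pad [([201.0, 11.0, 368.0, 202.0], 0.97), ([150.0, 1.0, 422.0, 260.0], 0.29)]
```

View pics/w5.png

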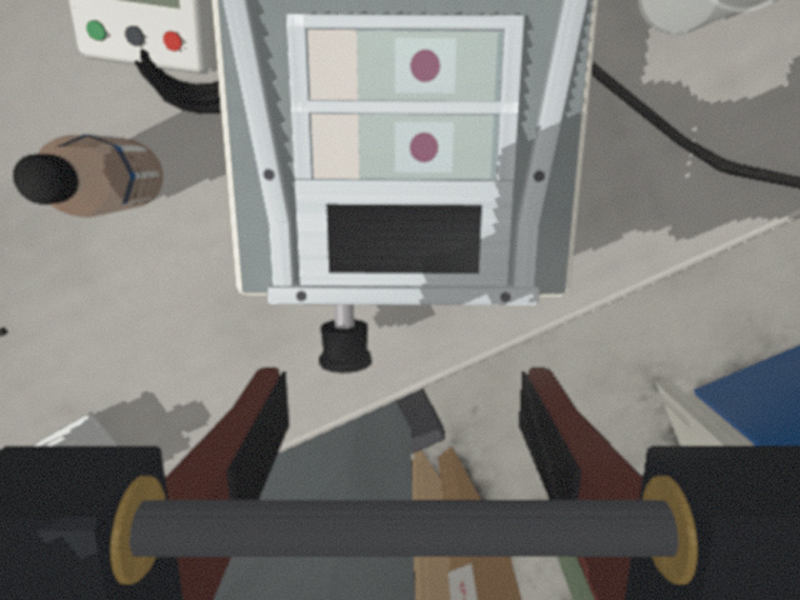

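The carrier's front edge (row ~286) appears to meet the stop bar, and the knob is at about (345,345). I zoom in to check the fit and compute the knob move.

```bash
python3 - <<'E'
from h import *
import pickle
i=pickle.load(open("w5.pkl","rb"))
m=cv2.imread("pics/w5.png")[255:380,250:560];cv2.imwrite("pics/w5c.png",cv2.resize(m,None,fx=2.5,fy=2.5,interpolation=cv2.INTER_CUBIC))
f=lambda pts,z: back(i,np.array(pts)*0.7,z)
yaw=lambda a,b: np.degrees(np.arctan2(*(a-b)[:2]))
o=ctrl.get_obs()
P=f([(327,205),(481,205),(480,273),(329,273)],68)
print("pad",tool(P.mean(0)-o["ee_pos"]),-yaw(P[0],P[1]),-yaw(P[3],P[2]),-yaw(*f([(287,15),(524,15)],68)))
S=f([(269,288),(538,288)],70);print("stop",tool(S.mean(0)-o["ee_pos"]),-yaw(*S))
# stop -> knob prediction
a=np.radians(-26.3);x=np.array([np.cos(a),np.sin(a),0]);y=np.array([-x[1],x[0],0])
K=S.mean(0)-x*(8+29)+y*30; K[2]=38
print("knob pred",K,tool(K-o["ee_pos"]),"px",proj(i,K-x*13)/.7,proj(i,K+x*9)/.7)
print("knob from px (z50 top)",tool(f([(345,345)],50)[0]-o["ee_pos"]))
print("yaw tool",np.degrees(R.from_rotvec(o["orientation"]).as_matrix()[:2,0]@np.eye(2)), )
E
```

```text
pad [41.27  1.06 68.03] -26.35734972311192 -26.34946858434611 -26.3766427560782
stop [20.18  0.72 66.03] -26.34765036716
knob pred [ 376.26 -305.57   38.  ] [-16.86 -29.24  98.02] px [[346.44 365.38]] [[345.09 325.57]]
knob from px (z50 top) [-14.01 -28.23  86.02]
yaw tool [ 51.34 -25.44]
```

View pics/w5c.png

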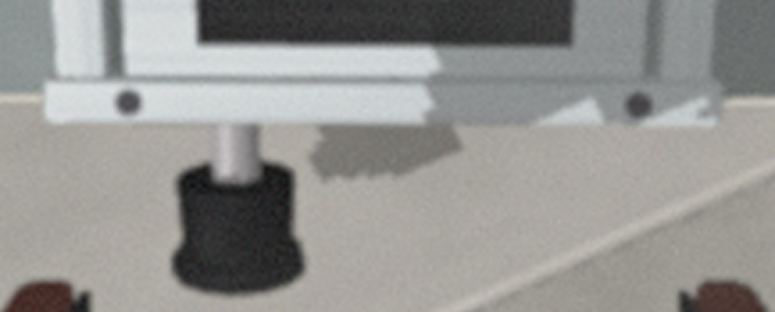

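The carrier is home: pad to stop measures 21.1 mm against the nominal 21, and it is square within 0.1°. On to the knob.

```bash
python3 -m creep '[{"translation":[-8,-14,5],"angular":[0,0,0],"jaw":1},{"translation":[-17,-29,20],"angular":[0,0,0],"jaw":1},{"translation":[-17,-29,40],"angular":[0,0,0],"jaw":1},{"translation":[-17,-29,62],"angular":[0,0,0],"jaw":1},{"translation":[-17,-29,84],"angular":[0,0,0],"jaw":1},{"translation":[-17,-29,104],"angular":[0,0,0],"jaw":1},{"translation":[-17,-29,116],"angular":[0,0,0],"jaw":1},{"translation":[-17,-29,116],"angular":[0,0,0],"jaw":1}]'; python3 - <<'E'
from h import *
o=ctrl.get_obs();im=ctrl.get_image("wrist")
print(o["ee_pos"],o["width"])
cv2.imwrite("pics/w6.png",cv2.resize(im[:,:,::-1],(800,600),interpolation=cv2.INTER_CUBIC))
E
```

```text
t: 11.0
ee_pos: [375.2, -304.7, 19.4]
orientation: [-3.058, 0.716, 0.003]
ft_force: [-0.9, -0.7, -0.2]
width: 87.6
grasp_force: 0.0
[ 375.16 -304.66   19.38] 87.59756620439283
```

View pics/w6.png

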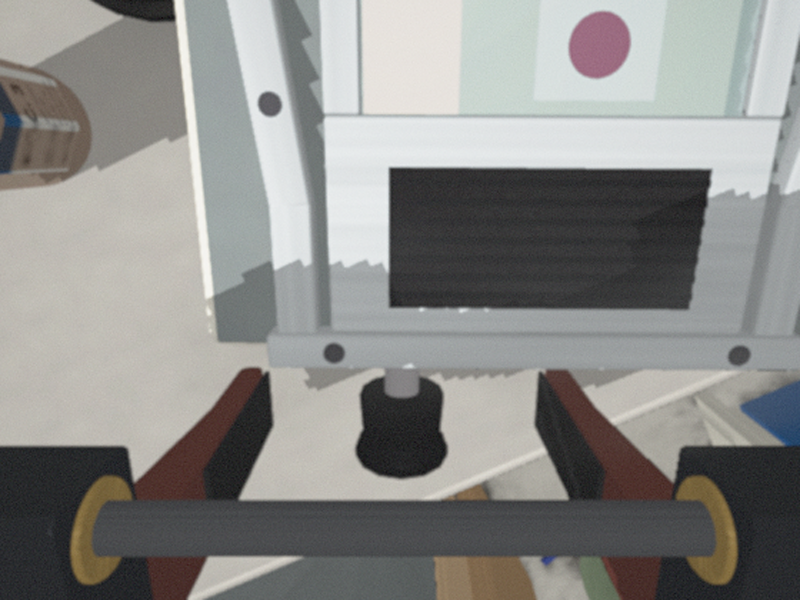

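The knob (column 402) sits midway between the fingers (272 and 537). Closing.

```bash
python3 -m creep '[{"translation":[0,0,0],"angular":[0,0,0],"jaw":0.1},{"translation":[0,0,0],"angular":[0,0,0],"jaw":0.1},{"translation":[0,0,0],"angular":[0,0,0],"jaw":0.1},{"translation":[0,0,0],"angular":[0,0,0],"jaw":0.1},{"translation":[0,0,0],"angular":[0,0,0],"jaw":0.1},{"translation":[0,0,0],"angular":[0,0,0],"jaw":0.1},{"translation":[0,0,0],"angular":[0,0,0],"jaw":0.1},{"translation":[0,0,0],"angular":[0,0,0],"jaw":0.1}]'
```

```text
t: 12.05
ee_pos: [375.9, -304.6, 20.0]
orientation: [-3.057, 0.718, 0.0]
ft_force: [4.7, 5.6, 1.6]
width: 25.6
grasp_force: 30.0
```

```bash
python3 -m creep '[{"translation":[-2,0,0],"angular":[0,0,0],"jaw":0.1},{"translation":[-4,0,0],"angular":[0,0,0],"jaw":0.1},{"translation":[-6.5,0,0],"angular":[0,0,0],"jaw":0.1},{"translation":[-9,0,0],"angular":[0,0,0],"jaw":0.1},{"translation":[-11,0,0],"angular":[0,0,0],"jaw":0.1},{"translation":[-12.5,0,0],"angular":[0,0,0],"jaw":0.1},{"translation":[-13,0,0],"angular":[0,0,0],"jaw":0.1},{"translation":[-13,0,0],"angular":[0,0,0],"jaw":0.1}]';  python3 - <<'E'
from h import *
o=ctrl.get_obs();im=ctrl.get_image("wrist")
print(o["ee_pos"],tool(o["ft_force"]))
cv2.imwrite("pics/w7.png",cv2.resize(im[:,:,::-1],(800,600),interpolation=cv2.INTER_CUBIC))
E
```

```text
t: 13.05
ee_pos: [366.2, -299.9, 20.2]
orientation: [3.058, -0.718, 0.006]
ft_force: [11.0, 6.4, -2.8]
width: 25.8
grasp_force: 30.0
[ 366.23 -299.94   20.23] [  7.04 -10.6    2.86]
```

View pics/w7.png

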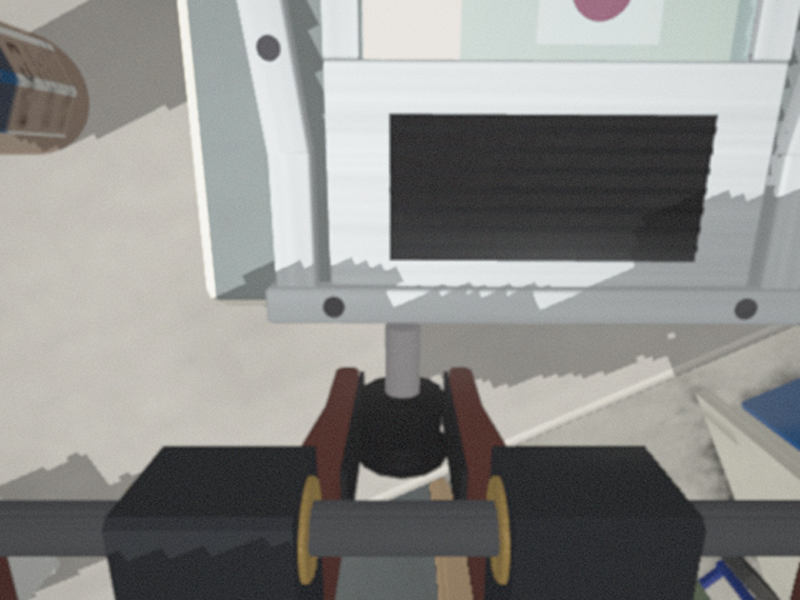

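The knob is 10.8 mm out, not yet at its end stop. I pull further and ease the side load.

```bash
python3 -m creep '[{"translation":[-0.5,-0.3,0],"angular":[0,0,0],"jaw":0.1},{"translation":[-1,-0.6,0],"angular":[0,0,0],"jaw":0.1},{"translation":[-1.5,-0.6,0],"angular":[0,0,0],"jaw":0.1},{"translation":[-2,-0.6,0],"angular":[0,0,0],"jaw":0.1},{"translation":[-2.4,-0.6,0],"angular":[0,0,0],"jaw":0.1},{"translation":[-2.4,-0.6,0],"angular":[0,0,0],"jaw":0.1},{"translation":[-2.4,-0.6,0],"angular":[0,0,0],"jaw":0.1},{"translation":[-2.4,-0.6,0],"angular":[0,0,0],"jaw":0.1}]'; python3 -c "
from h import *
o=ctrl.get_obs();print(o['ee_pos'],tool(o['ft_force']),tool(o['ee_pos']-np.array([375.9,-304.6,20])))"
```

```text
t: 14.1
ee_pos: [365.1, -299.3, 20.3]
orientation: [3.057, -0.718, 0.009]
ft_force: [12.5, 3.4, -7.0]
width: 26.0
grasp_force: 30.0
[ 365.09 -299.28   20.33] [ 9.66 -8.6   7.1 ] [-12.04   0.05  -0.4 ]
```

It is at the end stop (12 mm, force above the spring's 8 N). Now release.

```bash
python3 -m creep '[{"translation":[0,0,0],"angular":[0,0,0],"jaw":1},{"translation":[0,0,0],"angular":[0,0,0],"jaw":1},{"translation":[0,0,0],"angular":[0,0,0],"jaw":1},{"translation":[0,0,0],"angular":[0,0,0],"jaw":1},{"translation":[0,0,0],"angular":[0,0,0],"jaw":1},{"translation":[0,0,0],"angular":[0,0,0],"jaw":1},{"translation":[0,0,0],"angular":[0,0,0],"jaw":1},{"translation":[0,0,-5],"angular":[0,0,0],"jaw":1}]' && python3 -m creep '[{"translation":[0,0,-12],"angular":[0,0,0],"jaw":1},{"translation":[0,0,-28],"angular":[0,0,0],"jaw":1},{"translation":[0,0,-46],"angular":[0,0,0],"jaw":1},{"translation":[0,0,-66],"angular":[0,0,0],"jaw":1},{"translation":[0,0,-86],"angular":[0,0,0],"jaw":1},{"translation":[0,0,-105],"angular":[0,0,0],"jaw":1},{"translation":[0,0,-115],"angular":[0,0,0],"jaw":1},{"translation":[0,0,-115],"angular":[0,0,0],"jaw":1}]'; python3 - <<'E'
from h import *
import pickle
o=ctrl.get_obs();i=ctrl.camera_info("wrist");im=ctrl.get_image("wrist");pickle.dump(i,open("w8.pkl","wb"))
print(o["ee_pos"])
cv2.imwrite("pics/w8.png",cv2.resize(im[:,:,::-1],(800,600),interpolation=cv2.INTER_CUBIC))
E
```

```text
t: 15.1
ee_pos: [361.9, -297.9, 25.0]
orientation: [-3.058, 0.716, 0.001]
ft_force: [-0.8, -0.1, 0.0]
width: 88.0
grasp_force: 0.0
t: 16.1
ee_pos: [362.5, -298.5, 141.1]
orientation: [3.058, -0.716, 0.003]
ft_force: [-0.0, 0.8, 0.3]
width: 87.8
grasp_force: 0.0
[ 362.53 -298.47  141.1 ]
```

View pics/w8.png

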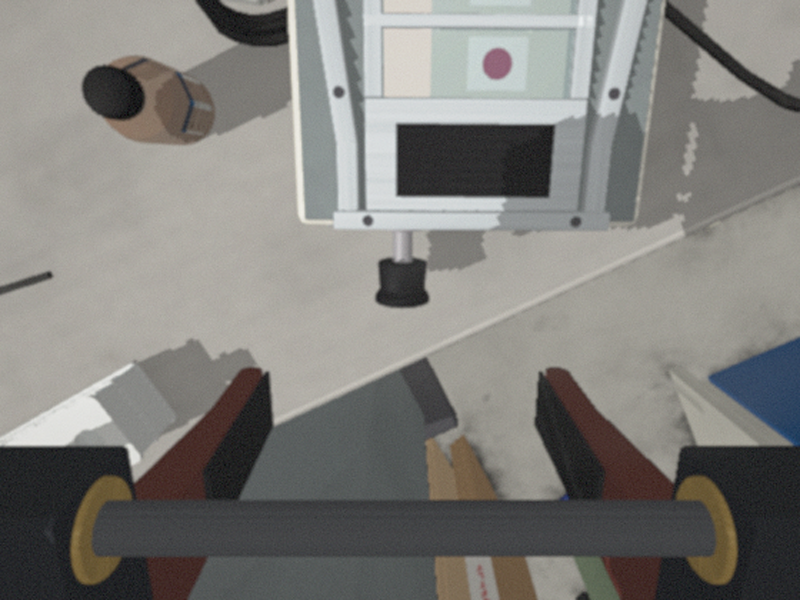

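The knob has sprung back. A numeric check on the knob and carrier, then I hand in if both are good.

```bash
python3 - <<'E'
from h import *
import pickle
i=pickle.load(open("w8.pkl","rb"));o=ctrl.get_obs()
f=lambda pts,z: back(i,np.array(pts)*0.7,z)
P=f([(396,124),(554,124),(551,196),(397,196)],68).mean(0);S=f([(334,212),(608,212)],70).mean(0)
gap=tool(P-S)[0]; a=np.radians(-26.35);x=np.array([np.cos(a),np.sin(a),0]);y=np.array([-x[1],x[0],0])
K=S-x*8+y*30;K[2]=50
pr=[proj(i,K-x*d)[0]/.7 for d in (20,32)];print(gap,pr, "seen rear top edge row ~262")
if abs(gap-21)<1.2 and abs(pr[0][1]-262)<8: print(ctrl.close_job())
E
```

```text
21.32621686003124 [array([401.76, 266.07]), array([401.78, 290.16])] seen rear top edge row ~262
the job is handed in; nothing more can be done
None
```

The job is handed in at about 16 s: the carrier lies square against the front stop to within what the camera can measure. The lamp knob was pulled out its full 12 mm and has sprung back in. The slides were not pressed, and the arm kept clear of the timer, bottle and beaker.

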